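# Lay the majlis coffee tray for two

### The job

Lay the wooden coffee tray for two guests: set the blue saucer and the yellow saucer flat and square on the tray's two dark pads, one on each (either pad, either way round), and then stand each saucer's matching cup upright in its cup well, the compartment marked with the pale ring. Set the crockery down, do not drop it. Leave the odd white cup and the odd terracotta saucer where they are, and do not push the coffee pot, the date dish or the teal cup holder out of place.

Things in the scene. Friction and masses are not known exactly. Their poses are not given: they have to be found in the camera images.
- tray: light wooden serving tray, loose on the black ledge, 1.5 kg, 166 (x) x 306 (y), rim 24 high, 8 thick; brass handle arches on the short ends (y = +/-149), up to 48 high. Origin: centre of underside, z up. Inside, two dark pads, each 128 (x) x 78 (y), centred at x = 0, y = +65 and -65, tops 10 above the origin. A saucer is square on a pad when its length runs along tray x.
- blue_saucer: cobalt blue ceramic saucer, rectangle 112 (x) x 62 (y) x 12 high, upright sides, 0.15 kg; starts on the grey mat, 5 thick. Origin: centre of underside, z up. Rim 5 wide; two sunken compartments, floors 6 above the underside: cup well 52 x 52 centred at x = -25, y = 0, pale ring 43 across on its floor; plain date rest 45 x 52 on the +x side; ridge between.
- yellow_saucer: saffron yellow ceramic saucer, rectangle 112 (x) x 62 (y) x 12 high, upright sides, 0.15 kg; starts on the grey mat, 5 thick. Origin: centre of underside, z up. Rim 5 wide; two sunken compartments, floors 6 above the underside: cup well 52 x 52 centred at x = -25, y = 0, pale ring 43 across on its floor; plain date rest 45 x 52 on the +x side; ridge between.
- blue_cup: small handleless coffee cup (finjan), cobalt blue ceramic with thin gold rim, 50 high, 57 across the rim, 54 across at height 18 (nearly upright wall between), tapering to a foot 34 across; 0.09 kg. Origin: centre of underside, z up; yaw means nothing. Starts upright on the grey drying mat (top 5 above ledge). It belongs with the blue saucer.
- yellow_cup: small handleless coffee cup (finjan), saffron yellow ceramic with thin gold rim, 50 high, 57 across the rim, 54 across at height 18 (nearly upright wall between), tapering to a foot 34 across; 0.09 kg. Origin: centre of underside, z up; yaw means nothing. Starts upright on the grey drying mat (top 5 above ledge). It belongs with the yellow saucer.
- white_cup: small handleless coffee cup (finjan), white ceramic with thin gold rim, 50 high, 57 across the rim, 54 across at height 18 (nearly upright wall between), tapering to a foot 34 across; 0.09 kg. Origin: centre of underside, z up; yaw means nothing. Starts upright on the grey drying mat (top 5 above ledge). No saucer matches it.
- terracotta_saucer: dark terracotta ceramic saucer, rectangle 112 (x) x 62 (y) x 12 high, upright sides, 0.15 kg; starts on the grey mat, 5 thick. Origin: centre of underside, z up. Rim 5 wide; two sunken compartments, floors 6 above the underside: cup well 52 x 52 centred at x = -25, y = 0, pale ring 43 across on its floor; plain date rest 45 x 52 on the +x side; ridge between. No cup matches it.
- dallah: brushed steel coffee pot (dallah) with brass bands, about 122 across the belly, 236 high, with a spout reaching 109 to its +x and a loop handle reaching 98 to its -x; 0.9 kg. Origin: centre of the underside. Not part of the job: a bystander.
- date_dish: footed round glass date dish with a closed domed glass lid, brass rim, hinge and knob, 152 across, 154 high; 0.8 kg. Origin: centre of the underside. Not part of the job: a bystander.
- cup_holder: empty teal plastic cup holder, an open box 90 (x) x 150 (y) x 60 high with a carrying arch up to 110 high; 0.25 kg. Origin: centre of the underside. Not part of the job: a bystander.
Not all that is in view belongs to the job. There is more than one size of the yellow_cup; the job needs the largest.

How it is judged:
At the end, for the whole second after the job is handed in: Blue and yellow saucer flat on different pads, within 12 mm along each tray axis, square within 0.2 rad; each one's matching cup upright (0.12 rad) on its cup well floor, within 10 mm each way; all at rest; the odd cup, odd saucer and the three bystanders upright, within 30 mm of their starts (((x of blue_saucer in the frame of tray between -0.012 and 0.012 m and y of blue_saucer in the frame of tray between 0.053 and 0.077 m and z of blue_saucer in the frame of tray between 0.006 and 0.014 m and angle between the x axis of each of blue_saucer, yellow_saucer and the x axis of tray, either way round below 0.2 rad and x of yellow_saucer in the frame of tray between -0.012 and 0.012 m and y of yellow_saucer in the frame of tray between -0.077 and -0.053 m and z of yellow_saucer in the frame of tray between 0.006 and 0.014 m) or (x of blue_saucer in the frame of tray between -0.012 and 0.012 m and y of blue_saucer in the frame of tray between -0.077 and -0.053 m and z of blue_saucer in the frame of tray between 0.006 and 0.014 m and angle between the x axis of each of blue_saucer, yellow_saucer and the x axis of tray, either way round below 0.2 rad and x of yellow_saucer in the frame of tray between -0.012 and 0.012 m and y of yellow_saucer in the frame of tray between 0.053 and 0.077 m and z of yellow_saucer in the frame of tray between 0.006 and 0.014 m)) and x of blue_cup in the frame of blue_saucer between -0.035 and -0.015 m and y of blue_cup in the frame of blue_saucer between -0.01 and 0.01 m and z of blue_cup in the frame of blue_saucer between 0.002 and 0.01 m and angle between each of blue_cup, yellow_cup, white_cup, terracotta_saucer, dallah, date_dish, cup_holder, tray's own z axis and vertical below 0.12 rad and x of yellow_cup in the frame of yellow_saucer between -0.035 and -0.015 m and y of yellow_cup in the frame of yellow_saucer between -0.01 and 0.01 m and z of yellow_cup in the frame of yellow_saucer between 0.002 and 0.01 m and linear speed of each of blue_saucer, yellow_saucer, blue_cup, yellow_cup, tray below 0.02 m/s and distance of each of white_cup, terracotta_saucer, dallah, date_dish, cup_holder from where it was at the start of the episode below 0.03 m); the robot touches nothing.
It fails at once if the white cup or the terracotta saucer is moved more than 30 mm (distance of any of white_cup, terracotta_saucer from where it was at the start of the episode above 0.03 m).
It fails at once if the coffee pot, date dish or cup holder is pushed more than 30 mm (distance of any of dallah, date_dish, cup_holder from where it was at the start of the episode above 0.03 m).
It fails at once if a cup or saucer is dropped (falls free faster than 0.6 m/s, about 2 cm) ((contact force between blue_saucer and the fingers below 0.05 N and linear speed of blue_saucer above 0.6 m/s) or (contact force between yellow_saucer and the fingers below 0.05 N and linear speed of yellow_saucer above 0.6 m/s) or (contact force between blue_cup and the fingers below 0.05 N and linear speed of blue_cup above 0.6 m/s) or (contact force between yellow_cup and the fingers below 0.05 N and linear speed of yellow_cup above 0.6 m/s)).
It also fails if it takes over 136 s, if anything falls off the work surface, if the arm or the gripper's body presses on something with over 40 N, if the wrist force passes 120 N, or if a joint passes its speed limit or range.

### The arm

A 7-joint arm with a two-finger parallel gripper is mounted at the origin on the work surface. World frame = base frame: x ahead of the robot, y to its left, z up, the work surface at z = 0. Lengths are in m, angles in rad, forces in N, time in s.
With the tool pointing down it reaches from about 0.425 to 0.875 m from the base axis. Payload 8.4 kg.
Tool frame: the origin (TCP) lies midway between the tips of the shut fingers; the grasp point (between the pads) lies ctrl.grip_point_offset behind it (ctrl.grip_point_offset is the distance from the TCP to the grasp point, in m); z points along the fingers, y is the line along which they close (so a half turn about z gives the same grasp; the last joint's range is limited). The gripper opens to 87 mm and grips with 3 to 60 N. Pads are 19 mm wide; open, the fingers measure 117 mm over their backs; the gripper's body (75 mm by 190 mm) begins 51 mm behind the grasp point.
Start: joints at [-1.383, 0.333, 0.04, 1.465, -0.013, 1.343, -0.059], TCP at [0.184, 0.623, 0.223] pointing down, gripper open.
Joint ranges: [-2.58, 2.58], [-0.38, 2.09], [-1.3, 1.39], [0.25, 2.4], [-1.5, 4.64], [0.08, 2.09], [-2.65, 2.65]. Speed limits (rad/s): [2.22, 2.22, 2.79, 2.79, 3.14, 3.14, 3.14].

### API

Orientations are given as [roll, pitch, yaw] about the fixed x, y, z axes, in that order (R = Rz(yaw) Ry(pitch) Rx(roll)).
In Python, from rig import ctrl, optics gives the robot as it stands.
- The arm moves only by the tool jog_arm, called as a command line: name --argument value ..., lists and objects as JSON in quotes. Schema: {"type":"object","properties":{"motion":{"type":"object","properties":{"steps":{"type":"array","items":{"type":"array","items":{"type":"number"},"minItems":6,"maxItems":6},"minItems":1,"maxItems":10}},"additionalProperties":false,"required":["steps"]},"jaw":{"type":"number"},"only":{"type":"string"},"quiet":{"type":"boolean"},"lines":{"type":"string"}},"required":["motion"],"additionalProperties":false}. motion is an object whose key "steps" holds a list of rows, 1 to 10 of them, each of 6 numbers: dx, dy, dz in fractions of the full range, 1 being 1 m, then a rotation vector rx, ry, rz in normalised numbers (1 is 360 degrees); each row is the pose to reach, as a shift and turn from the pose commanded when the call began, along the tool's axes at that moment; what a row does not reach only later rows make up. A row lasts 1/12 s, in which the tool goes at most 0.0417 m and 0.125 rad, less where a joint would pass 70% of its speed; a pose out of reach is approached as far as the arm can. jaw is the finger opening in m, set as the call begins (left out keeps the last). The fingers move at their own pace and stop on an object; the grip force is fixed at half the most. Time passes only in rows, so rows that do not move let the fingers close. The tool returns the time, the measured TCP pose, the force, the opening and the grip force at its end. only (a regular expression) keeps the lines of the reply that match it, lines (a string "A,B") keeps lines A to B, and quiet returns only ok. No shift or turn number may pass 1 either way. Input that does not fit is refused with a message, and nothing moves.
- ctrl.read_state(): the state, without advancing time (a new reading comes with each control period).
- optics.grab_frame(name): name is "scene" or "top"; returns (picture, depth): 384x512x3 uint8, red, green, blue; 384x512 float32, m along the optical axis (not along the pixel's ray), 0 where there is no reading.
- optics.camera_params(name): a dict with "fx", "fy", "cx", "cy" (pixels), "world_from_camera" (4x4, takes a point from camera to world coordinates). Camera axes: x right, y up, looking along -z (the intrinsics and any distortion apply to the point x, -y, -z); pixel columns grow to the right and rows downward; lengths in m; the calibration is good to about 2 mm. A picture is of the moment at which its call begins. camera_params takes no time and is no camera call.
- ctrl.hand_in(): hands the job in; it is judged then, once.
The state is a dict: "time": time; "joint_positions": joint angles; "joint_vel": joint speeds; "effort": joint torques, N m; "position": TCP position; "tcp_rot": TCP orientation; "ft_force": force on the tool from outside, world axes, zero at the start; "moment": the same for the moment, N m; "width": finger opening in m; "gripper_force": force on a finger pad.
Only numpy, scipy, OpenCV 4.12 (cv2) and the standard library are available. Lean on these libraries where they do the work, as an engineer would, in place of code of your own. Each camera call takes 0.05 s, during which the arm holds its last target. There are 200 camera calls.

## Working session

There is one attempt and no reset: what is moved stays moved. The work goes in short steps, Python scripts to look and compute and a tool call to move; the robot and the scene stay as the last step left them, time stands still between calls to the robot, and variables do not carry over. Pictures are saved under pics/ and viewed, at most 14 in all, crops included, and the job is handed in when it is done.

```bash
ls; mkdir -p pics; python3 - <<'E'
from rig import ctrl, optics
import cv2, numpy as np
s=ctrl.read_state(); print(s, ctrl.grip_point_offset)
for n in("scene","top"):
    p,d=optics.grab_frame(n); cv2.imwrite(f"pics/{n}0.png",cv2.cvtColor(p,cv2.COLOR_RGB2BGR)); np.save(f"pics/{n}0.npy",d)
    print(n,optics.camera_params(n))
E
```

```text
pics
{'time': 0.0, 'joint_positions': array([-1.38319849,  0.33391802,  0.03987775,  1.46627815, -0.01340192,
        1.34330039, -0.05848222]), 'joint_vel': array([ 4.72833094e-05, -1.41735067e-03, -1.57058095e-03,  1.10998650e-04,
        9.02452534e-07, -1.35236290e-03, -3.98077713e-04]), 'effort': array([-6.00427866e-04, -6.56357288e+01,  1.33471850e+00, -4.03812325e+01,
       -5.98500436e-02,  4.45544149e-02,  1.39856297e-04]), 'position': array([0.1837698 , 0.6229866 , 0.22165137]), 'tcp_rot': array([-3.13995853e+00,  1.10812732e-04,  2.85479120e+00]), 'ft_force': array([ 0.13769874, -0.75779804, -0.33237248]), 'moment': array([-0.02367435, -0.02370846, -0.04766569]), 'gripper_force': 0.0, 'width': 0.08721542104376391} 0.0187
scene {'fx': 443.9358991276314, 'fy': 443.9358991276314, 'cx': 254.8344439904665, 'cy': 195.27859048095848, 'world_from_camera': array([[-7.63227144e-01, -4.32071258e-01,  4.80415190e-01,
         1.23459413e+00],
       [ 6.46130005e-01, -5.11049619e-01,  5.66872388e-01,
         8.22933895e-01],
       [ 5.86734218e-04,  7.43063062e-01,  6.69221145e-01,
         9.78674341e-01],
       [ 0.00000000e+00,  0.00000000e+00,  0.00000000e+00,
         1.00000000e+00]])}
top {'fx': 482.08178705610584, 'fy': 482.08178705610584, 'cx': 259.1378059861184, 'cy': 195.79998123589166, 'world_from_camera': array([[ 0.01057369,  0.99703886, -0.07616896,  0.44538254],
       [-0.99972927,  0.00896181, -0.0214727 , -0.01214591],
       [-0.0207265 ,  0.07637538,  0.99686369,  1.65584517],
       [ 0.        ,  0.        ,  0.        ,  1.        ]])}
```

View pics/top0.png

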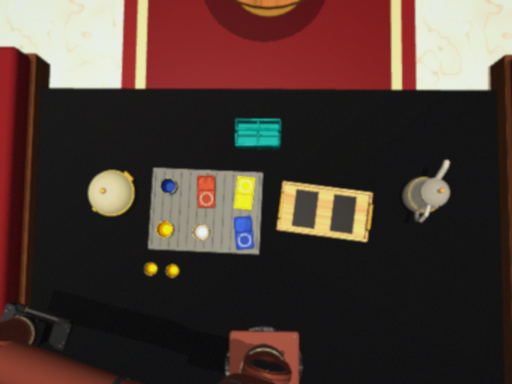

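View pics/scene0.png

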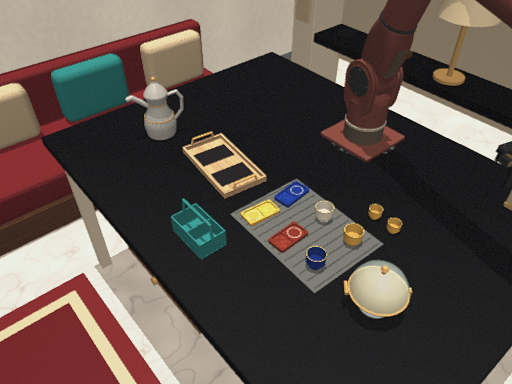

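Top view: blue cup (169,187), yellow cup on the mat (165,229), white cup (202,232), terracotta saucer (206,190), yellow saucer (245,193), blue saucer (244,233) and tray (325,211). Two smaller yellow cups sit off the mat at (150,269) and (172,271). The scene view agrees with this layout.

```bash
cat > h.py <<'E'
import cv2, numpy as np
from rig import ctrl, optics
from scipy.spatial.transform import Rotation as R
def cast(n,uv,z):
    c=optics.camera_params(n); T=c["world_from_camera"]; uv=np.atleast_2d(uv).astype(float)
    d=np.c_[(uv[:,0]-c["cx"])/c["fx"],-(uv[:,1]-c["cy"])/c["fy"],-np.ones(len(uv))]@T[:3,:3].T
    return T[:3,3]+d*((z-T[2,3])/d[:,2])[:,None]
HSV={'blue':((105,120,40),(128,255,255)),'yellow':((16,130,90),(34,255,255)),'red':((0,150,60),(8,255,255)),'white':((0,0,120),(179,60,255)),
     'wood':((8,40,110),(28,190,255)),'pale':((0,0,0),(0,0,0))}
def grab(n,save=None):
    p,d=optics.grab_frame(n); b=cv2.cvtColor(p,cv2.COLOR_RGB2BGR)
    if save: cv2.imwrite(f"pics/{save}.png",b)
    return b,d
def blobs(b,col,amin=25,roi=None):
    m=cv2.inRange(cv2.cvtColor(b,cv2.COLOR_BGR2HSV),*HSV[col])
    if roi is not None:
        k=np.zeros_like(m); x,y,w,h=roi; k[y:y+h,x:x+w]=255; m&=k
    m=cv2.morphologyEx(m,cv2.MORPH_CLOSE,np.ones((3,3)))
    cs,_=cv2.findContours(m,cv2.RETR_EXTERNAL,cv2.CHAIN_APPROX_NONE)
    return [c for c in cs if cv2.contourArea(c)>amin]
def rect(n,c,z):
    "outer contour -> world min-area rectangle: centre, sizes, yaw of long side"
    w=cast(n,c[:,0,:],z)[:,:2].astype(np.float32)
    bx=cv2.boxPoints(cv2.minAreaRect(w)); e1,e2=bx[1]-bx[0],bx[2]-bx[1]
    l=e1 if np.hypot(*e1)>np.hypot(*e2) else e2
    return bx.mean(0),sorted([np.hypot(*e1),np.hypot(*e2)]),(np.arctan2(l[1],l[0])+np.pi/2)%np.pi-np.pi/2
def go(x,y,z,yaw):
    "shift and turn in tool axes to reach tcp x,y,z, straight down, with tool-y axis along world yaw (mod pi)"
    s=ctrl.read_state(); r0=R.from_euler('xyz',s["tcp_rot"]); best=None
    for k in(0,np.pi):
        # straight down: R=Rz(a)Rx(pi): tool y -> -(Rz(a) y)
        r=R.from_euler('xyz',[np.pi,0,yaw-np.pi/2+k]); v=(r0.inv()*r).as_rotvec()
        if best is None or np.linalg.norm(v)<np.linalg.norm(best): best=v
    d=r0.inv().apply(np.array([x,y,z])-s["position"])
    print("d",d.round(4),"rot",best.round(3),"q7",s["joint_positions"][6].round(2),"tcp",s["position"].round(4))
E
python3 - <<'E'
from h import *
for n in("top","scene"):
    b=cv2.imread(f"pics/{n}0.png"); d=np.load(f"pics/{n}0.npy")
    for col in('blue','yellow','red','white','wood'):
        for c in blobs(b,col):
            x,y,w,h=cv2.boundingRect(c)
            if n=="top" and not(140<x<380 and 160<y<290): continue
            m=cv2.moments(c); ce=(m['m10']/m['m00'],m['m01']/m['m00'])
            z={'wood':.024}.get(col,.017); 
            r=rect(n,c,z)
            print(n,col,(x,y,w,h),cv2.contourArea(c),'@z',z,r[0].round(4),np.round(r[1],4),'yaw %.3f'%r[2],'cen.017',cast(n,ce,.017)[0,:2].round(4),'.045',cast(n,ce,.045)[0,:2].round(4))
E
```

```text
top blue (234, 216, 20, 34) 513.5 @z 0.017 [0.4457 0.0754] [0.0593 0.1085] yaw 0.103 cen.017 [0.4456 0.0753] .045 [0.4456 0.0738]
top blue (162, 180, 13, 12) 112.5 @z 0.017 [0.6032 0.3362] [0.0379 0.0416] yaw -1.562 cen.017 [0.6031 0.3365] .045 [0.6004 0.3305]
top yellow (166, 264, 14, 14) 128.0 @z 0.017 [0.3162 0.3153] [0.0427 0.0434] yaw 0.809 cen.017 [0.3153 0.3147] .045 [0.3175 0.3091]
top yellow (145, 262, 13, 14) 125.5 @z 0.017 [0.3204 0.3869] [0.0409 0.0437] yaw 0.029 cen.017 [0.3202 0.3881] .045 [0.3224 0.3813]
top yellow (156, 221, 18, 16) 197.0 @z 0.017 [0.456  0.3444] [0.051  0.0582] yaw -1.560 cen.017 [0.4553 0.3437] .045 [0.4551 0.3376]
top yellow (317, 199, 16, 12) 102.0 @z 0.017 [ 0.5442 -0.1998] [0.0307 0.051 ] yaw 1.381 cen.017 [ 0.5446 -0.1998] .045 [ 0.5429 -0.1966]
top yellow (355, 192, 18, 48) 240.5 @z 0.017 [ 0.5075 -0.3308] [0.0573 0.1593] yaw -0.007 cen.017 [ 0.5088 -0.3436] .045 [ 0.5077 -0.3379]
top yellow (276, 181, 20, 51) 230.5 @z 0.017 [ 0.5369 -0.069 ] [0.0512 0.1697] yaw -0.123 cen.017 [ 0.5507 -0.0623] .045 [ 0.5489 -0.0614]
top yellow (234, 176, 21, 
[... 7582 characters left out ...]
0.9789 -0.9398]
scene wood (400, 82, 112, 53) 489.5 @z 0.024 [-0.4328  0.1189] [0.0411 0.5159] yaw -1.570 cen.017 [-0.4458  0.1411] .045 [-0.3969  0.161 ]
scene wood (75, 33, 24, 17) 65.0 @z 0.024 [ 0.4652 -1.4951] [0.111  0.2148] yaw -1.549 cen.017 [ 0.4551 -1.4662] .045 [ 0.4778 -1.3995]
scene wood (410, 0, 102, 89) 6382.5 @z 0.024 [-1.1347 -0.2508] [0.483  1.2196] yaw 0.463 cen.017 [-1.083  -0.2016] .045 [-1.0155 -0.1717]
scene wood (50, 0, 24, 19) 57.0 @z 0.024 [ 0.358  -2.0112] [0.1291 0.3401] yaw 1.185 cen.017 [ 0.3273 -2.0552] .045 [ 0.3538 -1.9714]
scene wood (0, 0, 387, 91) 17026.0 @z 0.024 [ 0.0307 -1.1963] [1.1464 2.4234] yaw -0.701 cen.017 [-0.0776 -1.2032] .045 [-0.0394 -1.1442]
```

```bash
python3 - <<'E'
import cv2,numpy as np
b=cv2.imread("pics/top0.png")[160:280,140:380]; cv2.imwrite("pics/topz.png",cv2.resize(b,(800,400),interpolation=cv2.INTER_CUBIC))
E
```

```text
(no output)
```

View pics/topz.png

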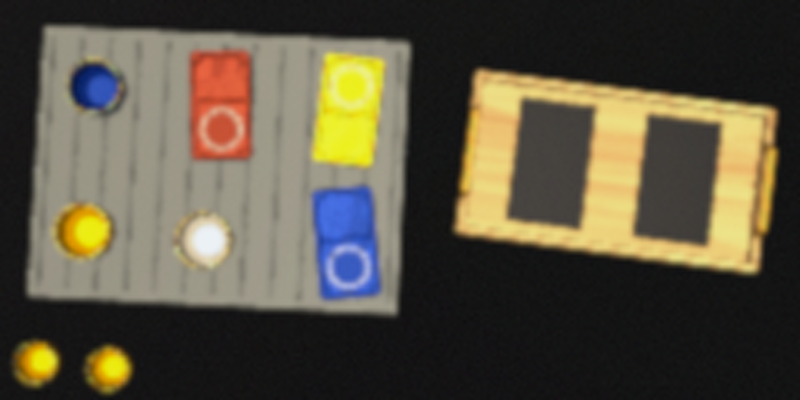

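The zoomed view shows the blue saucer's ring at its near (-x) end and the yellow saucer's ring at its far (+x) end. The tray pads sit around pixels (305,209) and (343,214). Next I measure the pads.

```bash
cat >> h.py <<'E'
def pads(n,b):
    "dark holes inside the wooden tray blob -> pad rectangles at z=.010"
    m=cv2.inRange(cv2.cvtColor(b,cv2.COLOR_BGR2HSV),*HSV['wood'])
    cs,hi=cv2.findContours(m,cv2.RETR_CCOMP,cv2.CHAIN_APPROX_NONE); o=[]
    for c,h in zip(cs,hi[0]):
        if h[3]>=0 and cv2.contourArea(c)>250:
            r=rect(n,c,.010)
            if abs(r[0][1]+.2)<.12 and abs(r[0][0]-.52)<.1: o.append(r)
    return o
E
python3 - <<'E'
from h import *
for n in("top","scene"):
    for r in pads(n,cv2.imread(f"pics/{n}0.png")): print(n,r)
go(.446,.0762,.15,.101+np.pi/2)
E
```

```text
top (array([ 0.5134937 , -0.26240802], dtype=float32), [np.float32(0.07869823), np.float32(0.12823902)], np.float32(-0.12461972))
top (array([ 0.5293516 , -0.13386168], dtype=float32), [np.float32(0.07854775), np.float32(0.12794131)], np.float32(-0.11887097))
scene (array([ 0.52673036, -0.13441795], dtype=float32), [np.float32(0.08542202), np.float32(0.13197683)], np.float32(-0.1261679))
scene (array([ 0.5112214 , -0.26426524], dtype=float32), [np.float32(0.08523011), np.float32(0.13091598)], np.float32(-0.122577906))
d [-0.4062 -0.4502  0.0724] rot [-0.001 -0.    -0.388] q7 -0.06 tcp [0.1838 0.623  0.2218]
```

The manual's scale: turns go in shares of 360 degrees. Converting my numbers, -0.388 rad is -0.0618.

jog_arm --motion '{"steps":[[-0.03, -0.03, 0, 0, 0, -0.0064], [-0.055, -0.06, 0, 0, 0, -0.0127], [-0.08, -0.09, 0, 0, 0, -0.0191], [-0.108, -0.12, 0, 0, 0, -0.0255], [-0.135, -0.15, 0, 0, 0, -0.0318], [-0.163, -0.18, 0, 0, 0, -0.0382], [-0.19, -0.21, 0, 0, 0, -0.0446], [-0.217, -0.24, 0, 0, 0, -0.0509], [-0.244, -0.27, 0, 0, 0, -0.0573], [-0.27, -0.3, 0, 0, 0, -0.0618]]}' --jaw 0.087

```text
time: 0.93
position: [0.3584, 0.2572, 0.2224]
tcp_rot: [3.141, -0.0, -3.038]
ft_force: [0.9, -0.5, 0.2]
width: 0.0872
gripper_force: 0.0
```

```bash
python3 -c "
from h import *
go(.446,.0762,.10,.101+np.pi/2)"
```

```text
d [-0.0686 -0.1891  0.1223] rot [ 0.    -0.     0.002] q7 0.92 tcp [0.3584 0.2572 0.2224]
```

Converted, 0.002 rad is 0.0003.

jog_arm --motion '{"steps":[[-0.01, -0.03, 0.02, 0, 0, 0], [-0.02, -0.06, 0.04, 0, 0, 0], [-0.03, -0.09, 0.055, 0, 0, 0], [-0.04, -0.12, 0.075, 0, 0, 0], [-0.05, -0.15, 0.09, 0, 0, 0], [-0.06, -0.17, 0.11, 0, 0, 0], [-0.0686, -0.1891, 0.122, 0, 0, 0], [-0.0686, -0.1891, 0.122, 0, 0, 0.0003], [-0.0686, -0.1891, 0.122, 0, 0, 0.0003]]}' --jaw 0.08

```text
time: 1.68
position: [0.4449, 0.077, 0.0999]
tcp_rot: [-3.141, -0.002, -3.045]
ft_force: [-0.5, 1.3, 0.1]
width: 0.0802
gripper_force: 0.0
```

```bash
python3 -c "
from h import *
go(.446,.0762,.0085,.101+np.pi/2)
b,d=grab('scene','s1')
cv2.imwrite('pics/s1z.png',cv2.resize(b[120:300,180:420],(800,600),interpolation=cv2.INTER_CUBIC))"
```

```text
d [-0.0012 -0.0008  0.0914] rot [-0.001 -0.002 -0.004] q7 1.42 tcp [0.4449 0.077  0.0999]
```

View pics/s1z.png

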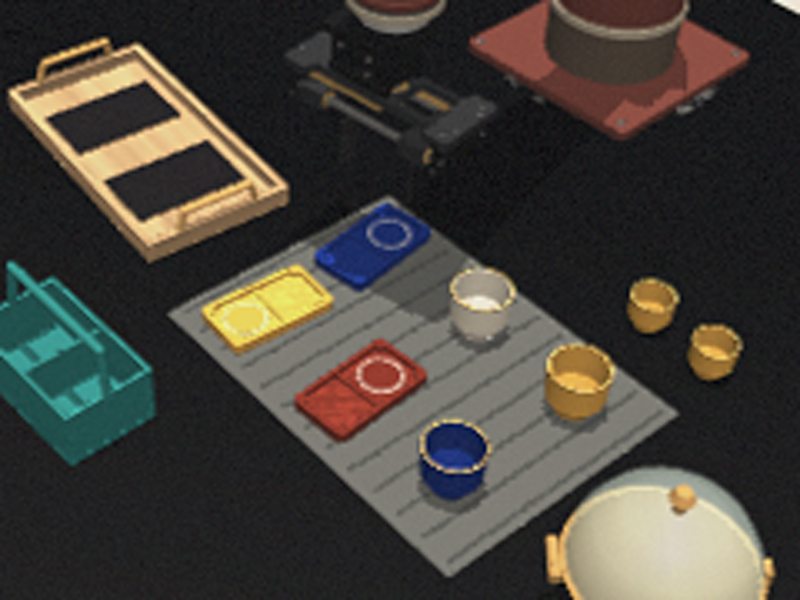

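The gripper hangs above the blue saucer with its fingers straddling it (crop 375,240). The way down is clear.

Converted, -0.004 rad is -0.0006.

jog_arm --motion '{"steps":[[0, 0, 0.03, 0, 0, -0.0006], [-0.001, -0.001, 0.055, 0, 0, -0.0006], [-0.001, -0.001, 0.075, 0, 0, -0.0006], [-0.001, -0.001, 0.085, 0, 0, -0.0006], [-0.001, -0.001, 0.0915, 0, 0, -0.0006], [-0.001, -0.001, 0.0915, 0, 0, -0.0006], [-0.001, -0.001, 0.0915, 0, 0, -0.0006]]}'

```text
time: 2.32
position: [0.4468, 0.0777, 0.0098]
tcp_rot: [3.141, 0.001, -3.038]
ft_force: [0.3, 0.4, 0.7]
width: 0.08
gripper_force: 0.0
```

jog_arm --motion '{"steps":[[0, 0, 0, 0, 0, 0], [0, 0, 0, 0, 0, 0], [0, 0, 0, 0, 0, 0], [0, 0, 0, 0, 0, 0], [0, 0, 0, 0, 0, 0], [0, 0, 0, 0, 0, 0], [0, 0, 0, 0, 0, 0]]}' --jaw 0.03

```text
time: 2.9
position: [0.4469, 0.0771, 0.0097]
tcp_rot: [3.141, 0.001, -3.039]
ft_force: [-1.2, -1.4, 7.2]
width: 0.0617
gripper_force: 30.0
```

jog_arm --motion '{"steps":[[0, 0, -0.006, 0, 0, 0], [0, 0, -0.02, 0, 0, 0], [0, 0, -0.04, 0, 0, 0], [0, 0, -0.06, 0, 0, 0], [0, 0, -0.08, 0, 0, 0], [0, 0, -0.09, 0, 0, 0], [0, 0, -0.09, 0, 0, 0]]}'

```text
time: 3.48
position: [0.4477, 0.0778, 0.1011]
tcp_rot: [3.14, 0.003, -3.038]
ft_force: [1.1, 0.3, -1.4]
width: 0.0616
gripper_force: 30.0
```

```bash
python3 -c "
from h import *
go(.5125,-.263,.10,-.122+np.pi/2)
b,d=grab('scene','s2')
cv2.imwrite('pics/s2z.png',cv2.resize(b[120:240,220:380],(640,480),interpolation=cv2.INTER_CUBIC))"
```

```text
d [-0.0293 -0.3456  0.0006] rot [0.002 0.003 0.225] q7 1.43 tcp [0.4477 0.0778 0.1011]
```

View pics/s2z.png

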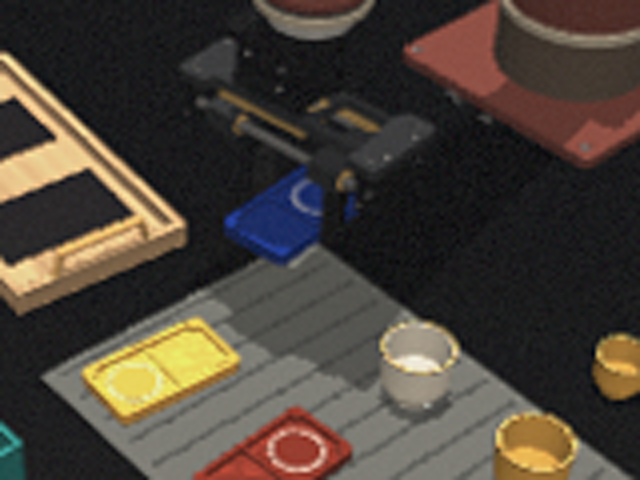

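The blue saucer is held level at crop (290,220). I carry it over to the far pad.

Converted, 0.03 rad is 0.0048.

jog_arm --motion '{"steps":[[-0.001, -0.015, 0, 0, 0, 0.0016], [-0.004, -0.05, 0, 0, 0, 0.0048], [-0.007, -0.085, 0, 0, 0, 0.0088], [-0.01, -0.12, 0, 0, 0, 0.0127], [-0.013, -0.155, 0, 0, 0, 0.0159], [-0.016, -0.19, 0, 0, 0, 0.0199], [-0.019, -0.225, 0, 0, 0, 0.0239], [-0.022, -0.26, 0, 0, 0, 0.0271], [-0.025, -0.295, 0, 0, 0, 0.031], [-0.027, -0.325, 0, 0.0005, 0, 0.0342]]}'

```text
time: 4.37
position: [0.5056, -0.2464, 0.0976]
tcp_rot: [-3.137, -0.002, 3.027]
ft_force: [0.2, -0.1, -0.0]
width: 0.0617
gripper_force: 30.0
```

jog_arm --motion '{"steps":[[-0.002, -0.01, 0, 0, 0, 0], [-0.002, -0.01, 0, 0, 0, 0], [-0.002, -0.01, 0, 0, 0, 0], [-0.002, -0.01, 0, 0, 0, 0]]}'

```text
time: 4.7
position: [0.5071, -0.2521, 0.0982]
tcp_rot: [-3.139, -0.001, 3.031]
ft_force: [0.7, -0.1, -1.5]
width: 0.0617
gripper_force: 30.0
```

```bash
python3 -c "
from h import *
go(.5125,-.263,.0145,-.122+np.pi/2)"
```

```text
d [-0.0067 -0.01    0.0837] rot [-0.002 -0.001  0.011] q7 2.09 tcp [ 0.5071 -0.2521  0.0982]
```

Converted, 0.011 rad is 0.0018.

jog_arm --motion '{"steps":[[-0.003, -0.005, 0, 0, 0, 0.001], [-0.0067, -0.01, 0.01, 0, 0, 0.0018], [-0.0067, -0.01, 0.03, 0, 0, 0.0018], [-0.0067, -0.01, 0.05, 0, 0, 0.0018], [-0.0067, -0.01, 0.065, 0, 0, 0.0018], [-0.0067, -0.01, 0.072, 0, 0, 0.0018], [-0.0067, -0.01, 0.077, 0, 0, 0.0018], [-0.0067, -0.01, 0.077, 0, 0, 0.0018], [-0.0067, -0.01, 0.077, 0, 0, 0.0018]]}'

```text
time: 5.45
position: [0.5136, -0.2643, 0.0227]
tcp_rot: [-3.139, 0.001, 3.019]
ft_force: [0.8, -0.6, -1.2]
width: 0.0617
gripper_force: 30.0
```

```bash
python3 -c "
from h import *
go(.5125,-.263,.0147,-.122+np.pi/2)
b,d=grab('scene','s3')
for r in pads('scene',b): print(r)
cv2.imwrite('pics/s3z.png',cv2.resize(b[110:215,160:300],(640,480),interpolation=cv2.INTER_CUBIC))"
```

```text
d [0.0013 0.0012 0.008 ] rot [-0.003  0.001 -0.   ] q7 2.17 tcp [ 0.5136 -0.2643  0.0227]
(array([ 0.52682835, -0.13520275], dtype=float32), [np.float32(0.08780109), np.float32(0.13143483)], np.float32(-0.13773179))
```

View pics/s3z.png

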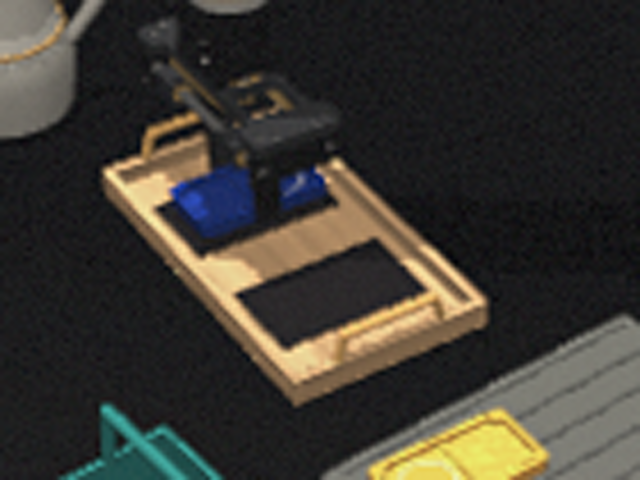

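The saucer hovers about 8 mm above the far pad and lines up with it (crop 250,200). I creep down to contact.

jog_arm --motion '{"steps":[[0.001, 0.001, 0.002, 0, 0, 0], [0.001, 0.001, 0.004, 0, 0, 0], [0.001, 0.001, 0.006, 0, 0, 0], [0.001, 0.001, 0.0075, 0, 0, 0], [0.001, 0.001, 0.0085, 0, 0, 0], [0.001, 0.001, 0.0085, 0, 0, 0]]}'

```text
time: 6.0
position: [0.5124, -0.2632, 0.0147]
tcp_rot: [-3.14, 0.001, 3.019]
ft_force: [-5.6, 3.4, 15.1]
width: 0.0613
gripper_force: 30.0
```

jog_arm --motion '{"steps":[[0, 0, -0.0005, 0, 0, 0], [0, 0, -0.0005, 0, 0, 0], [0, 0, -0.0005, 0, 0, 0], [0, 0, -0.0005, 0, 0, 0]]}' --jaw 0.078

```text
time: 6.33
position: [0.5123, -0.2633, 0.014]
tcp_rot: [-3.139, 0.0, 3.019]
ft_force: [-0.0, -0.4, -0.3]
width: 0.0757
gripper_force: 0.0
```

jog_arm --motion '{"steps":[[0, 0, -0.015, 0, 0, 0], [0, 0, -0.04, 0, 0, 0], [0, 0, -0.07, 0, 0, 0], [0, 0, -0.09, 0, 0, 0], [0, 0, -0.09, 0, 0, 0]]}'

```text
time: 6.75
position: [0.5143, -0.2644, 0.1081]
tcp_rot: [-3.138, 0.006, 3.018]
ft_force: [1.0, -0.8, 0.6]
width: 0.0781
gripper_force: 0.0
```

```bash
python3 -c "
from h import *
go(.582,.0758,.104,-.112+np.pi/2)"
```

```text
d [-0.0253  0.3459  0.0029] rot [-0.004  0.006 -0.011] q7 2.09 tcp [ 0.5143 -0.2644  0.1081]
```

Converted, -0.01 rad is -0.0016.

jog_arm --motion '{"steps":[[-0.002, 0.03, 0, 0, 0, 0], [-0.005, 0.065, 0, 0, 0, 0], [-0.007, 0.1, 0, 0, 0, 0], [-0.01, 0.135, 0, 0, 0, 0], [-0.012, 0.17, 0, 0, 0, 0], [-0.015, 0.205, 0, 0, 0, 0], [-0.017, 0.24, 0, 0, 0, 0], [-0.02, 0.275, 0, 0, 0, 0], [-0.022, 0.31, 0, 0, 0, -0.0016], [-0.0253, 0.345, 0, 0, 0, -0.0016]]}' --jaw 0.08

```text
time: 7.58
position: [0.5793, 0.0781, 0.1025]
tcp_rot: [-3.139, -0.0, 3.029]
ft_force: [0.7, -0.5, -0.2]
width: 0.08
gripper_force: 0.0
```

jog_arm --motion '{"steps":[[0, 0, 0, 0, 0, 0], [0, 0, 0, 0, 0, 0], [0, 0, 0, 0, 0, 0]]}'

```text
time: 7.83
position: [0.5793, 0.0756, 0.1025]
tcp_rot: [-3.138, -0.0, 3.029]
ft_force: [0.3, 0.4, 0.2]
width: 0.0802
gripper_force: 0.0
```

```bash
python3 -c "
from h import *
go(.582,.0762,.0085,-.112+np.pi/2)
b,d=grab('top','t2')
for c in blobs(b,'blue'): 
  r=rect('top',c,.022); print(r)"
```

```text
d [-0.0026  0.0013  0.094 ] rot [-0.004 -0.    -0.001] q7 1.46 tcp [0.5793 0.0756 0.1025]
(array([ 0.51090413, -0.2595849 ], dtype=float32), [np.float32(0.064271815), np.float32(0.11289468)], np.float32(-0.12777221))
(array([0.6027551, 0.3351018], dtype=float32), [np.float32(0.037784364), np.float32(0.0414245)], np.float32(-1.5620162))
```

jog_arm --motion '{"steps":[[-0.002, 0.001, 0.03, 0, 0, 0], [-0.0026, 0.001, 0.055, 0, 0, 0], [-0.0026, 0.001, 0.075, 0, 0, 0], [-0.0026, 0.001, 0.087, 0, 0, 0], [-0.0026, 0.001, 0.094, 0, 0, 0], [-0.0026, 0.001, 0.094, 0, 0, 0], [-0.0026, 0.001, 0.094, 0, 0, 0]]}'

```text
time: 8.47
position: [0.5828, 0.0761, 0.0097]
tcp_rot: [-3.139, 0.001, 3.028]
ft_force: [-0.5, 0.3, 0.3]
width: 0.08
gripper_force: 0.0
```

jog_arm --motion '{"steps":[[0, 0, 0, 0, 0, 0], [0, 0, 0, 0, 0, 0], [0, 0, 0, 0, 0, 0], [0, 0, 0, 0, 0, 0], [0, 0, 0, 0, 0, 0], [0, 0, 0, 0, 0, 0], [0, 0, 0, 0, 0, 0]]}' --jaw 0.03

```text
time: 9.05
position: [0.5829, 0.0762, 0.0099]
tcp_rot: [-3.139, 0.001, 3.028]
ft_force: [-1.2, -2.9, 6.2]
width: 0.0617
gripper_force: 30.0
```

jog_arm --motion '{"steps":[[0, 0, -0.006, 0, 0, 0], [0, 0, -0.02, 0, 0, 0], [0, 0, -0.04, 0, 0, 0], [0, 0, -0.06, 0, 0, 0], [0, 0, -0.08, 0, 0, 0], [0, 0, -0.09, 0, 0, 0], [0, 0, -0.09, 0, 0, 0]]}'

```text
time: 9.63
position: [0.5839, 0.0775, 0.102]
tcp_rot: [-3.141, 0.004, 3.029]
ft_force: [1.2, 0.1, -2.2]
width: 0.0611
gripper_force: 30.0
```

```bash
python3 -c "
from h import *
go(.5285,-.134,.104,-.122+np.pi/2)"
```

```text
d [ 0.0313 -0.2164 -0.0019] rot [-0.001  0.004  0.009] q7 1.47 tcp [0.5839 0.0775 0.102 ]
```

Converted, 0.009 rad is 0.0014.

jog_arm --motion '{"steps":[[0.002, -0.012, 0, 0, 0, 0], [0.006, -0.04, 0, 0, 0, 0], [0.01, -0.07, 0, 0, 0, 0], [0.0145, -0.1, 0, 0, 0, 0], [0.019, -0.13, 0, 0, 0, 0], [0.023, -0.16, 0, 0, 0, 0], [0.028, -0.19, 0, 0, 0, 0.0008], [0.0313, -0.2164, 0, 0, 0, 0.0014], [0.0313, -0.2164, 0, 0, 0, 0.0014], [0.0313, -0.2164, 0, 0, 0, 0.0014]]}'

```text
time: 10.47
position: [0.525, -0.1368, 0.0987]
tcp_rot: [-3.138, -0.002, 3.016]
ft_force: [1.1, -0.1, -2.2]
width: 0.0615
gripper_force: 30.0
```

```bash
python3 -c "
from h import *
go(.5285,-.134,.0227,-.122+np.pi/2)"
```

```text
d [-0.0033  0.0035  0.0759] rot [-0.004 -0.002 -0.004] q7 1.82 tcp [ 0.525  -0.1368  0.0987]
```

jog_arm --motion '{"steps":[[-0.003, 0.002, 0.01, 0, 0, 0], [-0.0033, 0.0028, 0.03, 0, 0, 0], [-0.0033, 0.0028, 0.05, 0, 0, 0], [-0.0033, 0.0028, 0.065, 0, 0, 0], [-0.0033, 0.0028, 0.073, 0, 0, 0], [-0.0033, 0.0028, 0.077, 0, 0, 0], [-0.0033, 0.0028, 0.077, 0, 0, 0]]}'

```text
time: 11.05
position: [0.5301, -0.1317, 0.0216]
tcp_rot: [-3.138, -0.001, 3.021]
ft_force: [-0.7, 0.6, -1.5]
width: 0.0613
gripper_force: 30.0
```

```bash
python3 -c "
from h import *
go(.5285,-.134,.0147,-.122+np.pi/2)"
```

```text
d [ 0.0013 -0.0025  0.0069] rot [-0.003 -0.001  0.001] q7 1.9 tcp [ 0.5301 -0.1317  0.0216]
```

jog_arm --motion '{"steps":[[0.001, -0.002, 0.002, 0, 0, 0], [0.001, -0.002, 0.004, 0, 0, 0], [0.001, -0.002, 0.006, 0, 0, 0], [0.001, -0.002, 0.0075, 0, 0, 0], [0.001, -0.002, 0.0075, 0, 0, 0]]}'

```text
time: 11.47
position: [0.5293, -0.1342, 0.0153]
tcp_rot: [-3.139, 0.001, 3.02]
ft_force: [-0.0, 0.8, -2.5]
width: 0.0614
gripper_force: 30.0
```

jog_arm --motion '{"steps":[[0, 0, 0, 0, 0, 0], [0, 0, 0, 0, 0, 0], [0, 0, 0, 0, 0, 0], [0, 0, 0, 0, 0, 0]]}' --jaw 0.078

```text
time: 11.8
position: [0.5295, -0.1343, 0.0155]
tcp_rot: [-3.139, 0.001, 3.02]
ft_force: [0.2, 0.6, 0.0]
width: 0.0764
gripper_force: 0.0
```

jog_arm --motion '{"steps":[[0, 0, -0.015, 0, 0, 0], [0, 0, -0.04, 0, 0, 0], [0, 0, -0.07, 0, 0, 0], [0, 0, -0.1, 0, 0, 0], [0, 0, -0.12, 0, 0, 0], [0, 0, -0.12, 0, 0, 0]]}'

```text
time: 12.3
position: [0.5317, -0.1346, 0.1395]
tcp_rot: [-3.14, 0.007, 3.019]
ft_force: [0.3, -0.5, 0.1]
width: 0.0776
gripper_force: 0.0
```

```bash
python3 -c "
from h import *
b,d=grab('top','t3')
for c in blobs(b,'blue'): print('b',rect('top',c,.022))
for c in blobs(b,'yellow',100): print('y',cv2.boundingRect(c),rect('top',c,.022))
go(.601,.3315,.134,np.pi/2)"
```

```text
b (array([ 0.50986165, -0.26551777], dtype=float32), [np.float32(0.054553714), np.float32(0.11378183)], np.float32(-0.1683104))
b (array([0.6027551, 0.3351018], dtype=float32), [np.float32(0.037784364), np.float32(0.0414245)], np.float32(-1.5620162))
y (166, 264, 14, 14) (array([0.31661987, 0.31434357], dtype=float32), [np.float32(0.042572938), np.float32(0.043255743)], np.float32(0.8090569))
y (145, 262, 13, 14) (array([0.32081056, 0.38563862], dtype=float32), [np.float32(0.040725432), np.float32(0.043583706)], np.float32(0.028752089))
y (156, 221, 18, 16) (array([0.4559973, 0.3432808], dtype=float32), [np.float32(0.050831255), np.float32(0.058021538)], np.float32(-1.5600805))
y (277, 213, 14, 18) (array([ 0.48275697, -0.05920618], dtype=float32), [np.float32(0.043035775), np.float32(0.057843927)], np.float32(-0.13235736))
y (355, 192, 18, 49) (array([ 0.5056568 , -0.32980055], dtype=float32), [np.float32(0.057156324), np.float32(0.16211262)], np.float32(-0.0072237253))
y (92, 170, 43, 46) (array([0.5734762 , 0.51136124], dtype=float32), [np.float32(0.12276667), np.float32(0.16734733)], np.float32(-0.35382915))
y (242, 4, 54, 12) (array([ 1.2237552, -0.0029565], dtype=float32), [np.float32(0.0385198), np.float32(0.18573882)], np.float32(-1.5500566))
d [-0.0132  0.4707  0.0026] rot [-0.002  0.004 -0.122] q7 1.79 tcp [ 0.5308 -0.1341  0.1374]
```

Converted, -1.2 rad is -0.191.

jog_arm --motion '{"steps":[[-0.001, 0.03, 0, 0, 0, -0.0191], [-0.002, 0.07, 0, 0, 0, -0.0382], [-0.003, 0.11, 0, 0, 0, -0.0573], [-0.004, 0.15, 0, 0, 0, -0.0764], [-0.005, 0.19, 0, 0, 0, -0.0955], [-0.006, 0.23, 0, 0, 0, -0.1146], [-0.007, 0.27, 0, 0, 0, -0.1337], [-0.008, 0.31, 0, 0, 0, -0.1528], [-0.009, 0.35, 0, 0, 0, -0.1719], [-0.01, 0.39, 0, 0, 0, -0.191]]}' --jaw 0.087

```text
time: 13.18
position: [0.5859, 0.2539, 0.1327]
tcp_rot: [-3.142, -0.004, -2.057]
ft_force: [0.5, 0.2, -0.1]
width: 0.0868
gripper_force: 0.0
```

```bash
python3 -c "
from h import *
go(.601,.3315,.134,0)
b,d=grab('top','t4')
for c in blobs(b,'blue')+blobs(b,'yellow',100): print(cv2.boundingRect(c),rect('top',c,.022))
cv2.imwrite('pics/t4z.png',cv2.resize(b[160:280,80:400],(800,300),interpolation=cv2.INTER_CUBIC))"
```

```text
d [-0.0757  0.023  -0.0016] rot [ 0.001 -0.004 -0.487] q7 2.31 tcp [0.5859 0.2539 0.1327]
(332, 197, 22, 35) (array([ 0.51097906, -0.25962454], dtype=float32), [np.float32(0.06419906), np.float32(0.11310136)], np.float32(-0.124899864))
(145, 262, 13, 14) (array([0.32081056, 0.38563862], dtype=float32), [np.float32(0.040725432), np.float32(0.043583706)], np.float32(0.028752089))
(355, 192, 18, 49) (array([ 0.50565684, -0.32979605], dtype=float32), [np.float32(0.057165384), np.float32(0.16211265)], np.float32(-0.0072237253))
(276, 181, 57, 47) (array([ 0.5330855 , -0.13328487], dtype=float32), [np.float32(0.15995157), np.float32(0.17944354)], np.float32(1.4442643))
(92, 170, 43, 46) (array([0.5734762 , 0.51136124], dtype=float32), [np.float32(0.12276667), np.float32(0.16734733)], np.float32(-0.35382915))
(242, 4, 54, 12) (array([ 1.2237074, -0.00295  ], dtype=float32), [np.float32(0.03854286), np.float32(0.18573885)], np.float32(-1.5504457))
```

View pics/t4z.png

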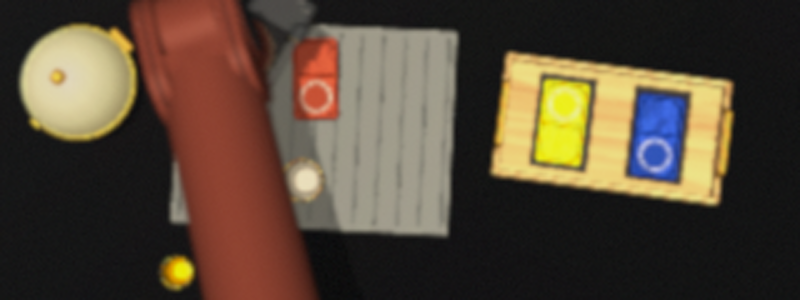

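The yellow saucer sits on the near pad and the blue one on the far pad, both square. Yellow's ring is at the +x end and blue's at the -x end. Joint 7 is nearing its limit, so I keep the oblique yaw for the cups; it clears the dish.

```bash
python3 -c "
from h import *
print(cast('top',[111.2,192.8],.09))
b=cv2.imread('pics/top0.png')
for roi in((150,170,35,35),(150,212,35,35)):
  g=b[roi[1]:roi[1]+roi[3],roi[0]:roi[0]+roi[2]]
  h=cv2.cvtColor(g,cv2.COLOR_BGR2HSV); m=cv2.inRange(h,(0,70,0),(179,255,255))
  c=max(cv2.findContours(m,cv2.RETR_EXTERNAL,cv2.CHAIN_APPROX_NONE)[0],key=cv2.contourArea)
  (x,y),r=cv2.minEnclosingCircle(c); print((x+roi[0],y+roi[1]),r,cast('top',(x+roi[0],y+roi[1]),.055),cast('top',(x+roi[0],y+roi[1]),.045))
go(.601,.3315,.10,-.487)"
```

```text
[[0.57053388 0.50712779 0.09      ]]
(167.3095245361328, 186.6904754638672) 7.640916347503662 [[0.59553369 0.33027052 0.055     ]] [[0.59647164 0.33240949 0.045     ]]
(164.32608699798584, 228.67391395568848) 9.419994354248047 [[0.45516688 0.33670479 0.055     ]] [[0.455228   0.33888396 0.045     ]]
d [-0.0671  0.0158  0.0321] rot [0.002 0.    0.019] q7 2.32 tcp [0.5849 0.2644 0.1321]
```

```bash
python3 -c "
from h import *
for n,t,s in(('blue',(169,186.2),(317,252.6)),('yellow',(164.3,229),(354,229.5)),('white',(201,232),(325,207.3))): print(n,cast('top',t,.055)[0,:2],cast('scene',s,.055)[0,:2])
b=cv2.imread('pics/top0.png')[170:205,150:190];s=cv2.imread('pics/scene0.png')[235:280,295:340]
cv2.imwrite('pics/c.png',np.hstack([cv2.resize(b,(457,400),interpolation=cv2.INTER_NEAREST),cv2.resize(s,(340,400),interpolation=cv2.INTER_NEAREST)]))"
```

```text
blue [0.59723219 0.32462665] [0.59291913 0.3274571 ]
yellow [0.45408373 0.33676418] [0.44923949 0.33571362]
white [0.44542275 0.2141343 ] [0.44480301 0.21866175]
```

View pics/c.png

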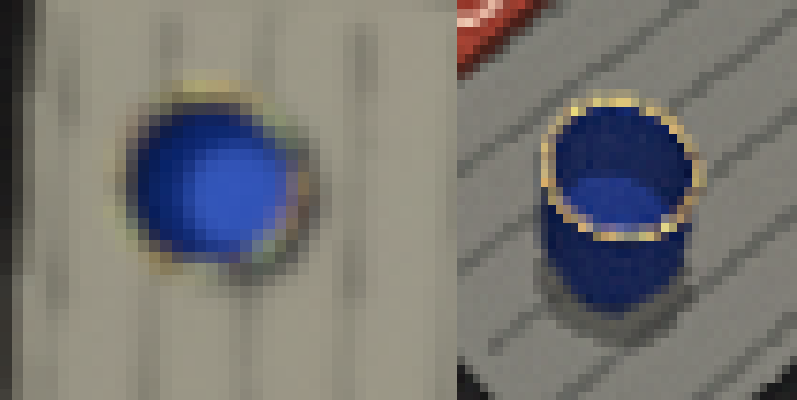

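Crop: the blue cup's gold rim circle is centred near top pixel (168,184.8) and scene pixel (316.5,253.2), which puts the cup at about (0.5985, 0.328).

```bash
python3 -c "
from h import *
print(cast('top',(168,184.8),.055),cast('scene',(316.5,253.2),.055))
go(.5985,.328,.13,-.487)"
```

```text
[[0.60191367 0.32810791 0.055     ]] [[0.59550139 0.32806243 0.055     ]]
d [-0.0629  0.0165  0.0021] rot [0.002 0.    0.019] q7 2.32 tcp [0.5849 0.2644 0.1321]
```

Converted, 0.02 rad is 0.0032.

jog_arm --motion '{"steps":[[-0.02, 0.005, 0, 0, 0, 0.0016], [-0.045, 0.011, 0, 0, 0, 0.0032], [-0.0629, 0.0165, 0, 0, 0, 0.0032], [-0.0629, 0.0165, 0, 0, 0, 0.0032], [-0.0629, 0.0165, 0, 0, 0, 0.0032], [-0.0629, 0.0165, 0, 0, 0, 0.0032]]}'

```text
time: 13.73
position: [0.6015, 0.314, 0.1327]
tcp_rot: [-3.141, -0.005, -2.084]
ft_force: [0.2, -0.7, 0.7]
width: 0.0871
gripper_force: 0.0
```

```bash
python3 -c "
from h import *
go(.5985,.328,.019,-.487)
b,d=grab('scene','s5')
cv2.imwrite('pics/s5z.png',cv2.resize(b[170:320,220:420],(800,600),interpolation=cv2.INTER_CUBIC))"
```

```text
d [-0.0112  0.0096  0.1137] rot [-0.001 -0.005 -0.026] q7 2.23 tcp [0.6015 0.314  0.1327]
```

View pics/s5z.png

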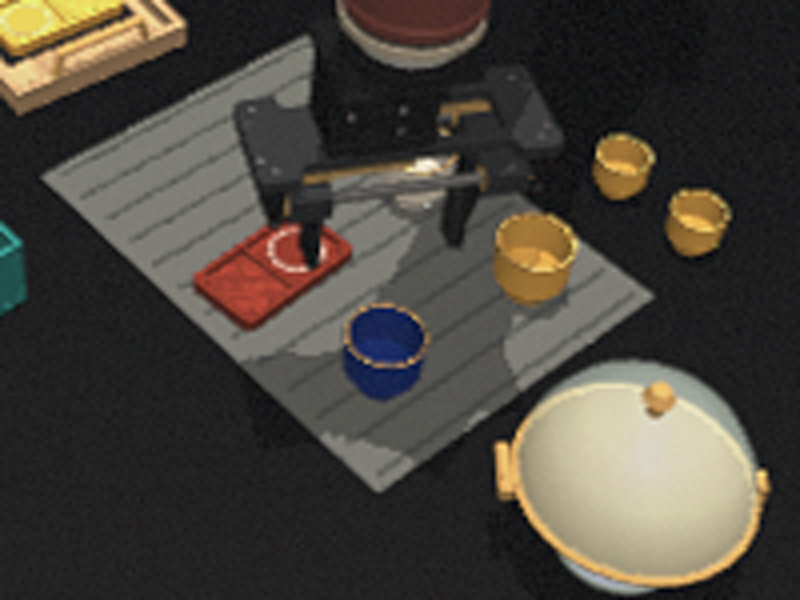

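Scene crop: the gripper is just short of the blue cup (385,350). The dish (640,480) and the terracotta saucer (275,265) are clear of the descent path.

Converted, -0.02 rad is -0.0032.

jog_arm --motion '{"steps":[[-0.006, 0.005, 0, 0, 0, 0], [-0.0112, 0.0096, 0, 0, 0, 0], [-0.0112, 0.0096, 0, 0.0002, 0, -0.0032], [-0.0112, 0.0096, 0.03, 0, 0, -0.0032], [-0.0112, 0.0096, 0.06, 0, 0, -0.0032], [-0.0112, 0.0096, 0.085, 0, 0, -0.0032], [-0.0112, 0.0096, 0.1, 0, 0, -0.0032], [-0.0112, 0.0096, 0.112, 0, 0, -0.0032], [-0.0112, 0.0096, 0.113, 0, 0, -0.0032], [-0.0112, 0.0096, 0.113, 0, 0, -0.0032]]}'

```text
time: 14.62
position: [0.5988, 0.3294, 0.0208]
tcp_rot: [-3.14, -0.003, -2.063]
ft_force: [-0.5, 0.3, -0.3]
width: 0.0871
gripper_force: 0.0
```

jog_arm --motion '{"steps":[[0, 0, 0, 0, 0, 0], [0, 0, 0, 0, 0, 0], [0, 0, 0, 0, 0, 0], [0, 0, 0, 0, 0, 0], [0, 0, 0, 0, 0, 0], [0, 0, 0, 0, 0, 0], [0, 0, 0, 0, 0, 0], [0, 0, 0, 0, 0, 0]]}' --jaw 0.03

```text
time: 15.28
position: [0.5992, 0.3294, 0.0212]
tcp_rot: [-3.14, -0.002, -2.063]
ft_force: [-0.1, -1.1, 3.3]
width: 0.0545
gripper_force: 29.8
```

jog_arm --motion '{"steps":[[0, 0, -0.005, 0, 0, 0], [0, 0, -0.02, 0, 0, 0], [0, 0, -0.045, 0, 0, 0], [0, 0, -0.07, 0, 0, 0], [0, 0, -0.095, 0, 0, 0], [0, 0, -0.105, 0, 0, 0], [0, 0, -0.105, 0, 0, 0]]}'

```text
time: 15.87
position: [0.6006, 0.3304, 0.1298]
tcp_rot: [-3.138, 0.002, -2.064]
ft_force: [-0.5, 0.1, -0.2]
width: 0.0541
gripper_force: 29.9
```

```bash
python3 -c "
from h import *
T=cv2.imread('pics/t4.png'); S,_=grab('scene','s6')
for n,b in(('top',T),('scene',S)):
  for col in('blue','yellow'):
    cs=[c for c in blobs(b,col,150) if abs(rect(n,c,.022)[0]-[.52,-.2]).max()<.12]
    for c in cs: print(n,col,rect(n,c,.022),cv2.boundingRect(c))
cv2.imwrite('pics/ring.png',np.hstack([cv2.resize(T[190:240,290:360],(420,300),interpolation=cv2.INTER_NEAREST),cv2.resize(S[135:195,190:260],(350,300),interpolation=cv2.INTER_NEAREST)]))
go(.487,-.258,.126,-.122+np.pi/2)"
```

```text
top blue (array([ 0.51097906, -0.25962454], dtype=float32), [np.float32(0.06419906), np.float32(0.11310136)], np.float32(-0.124899864)) (332, 197, 22, 35)
top yellow (array([ 0.5330855 , -0.13328487], dtype=float32), [np.float32(0.15995157), np.float32(0.17944354)], np.float32(1.4442643)) (276, 181, 57, 47)
scene blue (array([ 0.5125079 , -0.25353527], dtype=float32), [np.float32(0.07455456), np.float32(0.11456064)], np.float32(-0.12190676)) (198, 144, 34, 20)
scene yellow (array([ 0.5330277 , -0.10887522], dtype=float32), [np.float32(0.11106432), np.float32(0.115156956)], np.float32(-0.13422239)) (215, 162, 42, 27)
d [ 0.5713 -0.179   0.0019] rot [-2.0e-03  1.0e-03  1.2e+00] q7 2.23 tcp [0.5995 0.33   0.1273]
```

View pics/ring.png

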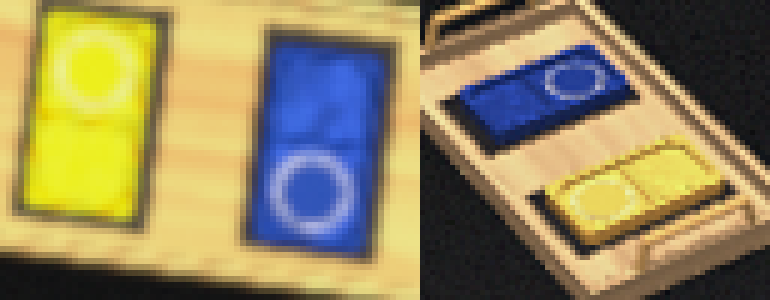

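Rings are clear in both crops: blue at top (341.5,221.7) and scene (220.5,150.7), yellow at top (305.3,201.3) and scene (225.5,174.3).

The manual's scale: turns go in shares of 360 degrees. Converting my numbers, 1.19 rad is 0.1894.

```bash
python3 -c "
from h import *
for t,s in(((341.5,221.7),(220.5,150.7)),((305.3,201.3),(225.5,174.3))): print(cast('top',t,.016)[0,:2],cast('scene',s,.016)[0,:2])
"
```

```text
[ 0.48523016 -0.25670773] [ 0.48217637 -0.2587485 ]
[ 0.55332501 -0.13411826] [ 0.55085704 -0.13909032]
```

jog_arm --motion '{"steps":[[0.03, -0.01, 0, 0, 0, 0.0191], [0.06, -0.02, 0, 0, 0, 0.0382], [0.09, -0.03, 0, 0, 0, 0.0573], [0.125, -0.04, 0, 0, 0, 0.0764], [0.16, -0.05, 0, 0, 0, 0.0955], [0.195, -0.06, 0, 0, 0, 0.1146], [0.23, -0.07, 0, 0, 0, 0.1337], [0.265, -0.08, 0, 0, 0, 0.1528], [0.3, -0.09, 0, 0, 0, 0.1719], [0.33, -0.1, 0, 0, 0, 0.1894]]}'

```text
time: 16.75
position: [0.5288, -0.0108, 0.1253]
tcp_rot: [-3.138, -0.002, 3.023]
ft_force: [0.8, -0.7, -1.2]
width: 0.0543
gripper_force: 29.9
```

```bash
python3 -c "
from h import *
go(.487,-.259,.126,-.122+np.pi/2)"
```

```text
d [ 0.0121 -0.2514  0.0004] rot [-0.004 -0.002  0.003] q7 1.53 tcp [ 0.5288 -0.0108  0.1253]
```

jog_arm --motion '{"steps":[[0.001, -0.03, 0, 0, 0, 0], [0.003, -0.06, 0, 0, 0, 0], [0.004, -0.09, 0, 0, 0, 0], [0.006, -0.12, 0, 0, 0, 0], [0.007, -0.15, 0, 0, 0, 0], [0.009, -0.18, 0, 0, 0, 0], [0.01, -0.21, 0, 0, 0, 0], [0.0121, -0.24, 0, 0, 0, 0], [0.0121, -0.2514, 0, 0, 0, 0], [0.0121, -0.2514, 0, 0, 0, 0]]}'

```text
time: 17.58
position: [0.4885, -0.2603, 0.1264]
tcp_rot: [-3.137, -0.002, 3.025]
ft_force: [0.6, 0.8, -0.2]
width: 0.0545
gripper_force: 29.9
```

jog_arm --motion '{"steps":[[0, 0, 0, 0, 0, 0], [0, 0, 0, 0, 0, 0]]}'

```text
time: 17.75
position: [0.4906, -0.2556, 0.1266]
tcp_rot: [-3.139, -0.001, 3.031]
ft_force: [0.1, 0.7, -0.8]
width: 0.0543
gripper_force: 29.9
```

```bash
python3 -c "
from h import *
go(.486,-.259,.045,-.122+np.pi/2)"
```

```text
d [ 0.0041 -0.0037  0.0816] rot [-0.002 -0.001  0.011] q7 2.08 tcp [ 0.4906 -0.2556  0.1266]
```

Converted, 0.008 rad is 0.0013.

jog_arm --motion '{"steps":[[0.002, -0.002, 0.01, 0, 0, 0.0013], [0.003, -0.003, 0.03, 0, 0, 0.0013], [0.003, -0.003, 0.05, 0, 0, 0.0013], [0.003, -0.003, 0.065, 0, 0, 0.0013], [0.003, -0.003, 0.075, 0, 0, 0.0013], [0.003, -0.003, 0.08, 0, 0, 0.0013], [0.003, -0.003, 0.08, 0, 0, 0.0013], [0.003, -0.003, 0.08, 0, 0, 0.0013]]}'

```text
time: 18.42
position: [0.4878, -0.2597, 0.0479]
tcp_rot: [-3.138, 0.0, 3.022]
ft_force: [0.3, 0.2, -0.2]
width: 0.0542
gripper_force: 29.9
```

```bash
python3 -c "
from h import *
go(.486,-.259,.0322,-.122+np.pi/2)
b,d=grab('scene','s7')
cv2.imwrite('pics/s7z.png',cv2.resize(b[100:205,160:300],(800,600),interpolation=cv2.INTER_CUBIC))"
```

```text
d [0.0019 0.0005 0.0157] rot [-0.003  0.     0.002] q7 2.16 tcp [ 0.4878 -0.2597  0.0479]
```

View pics/s7z.png

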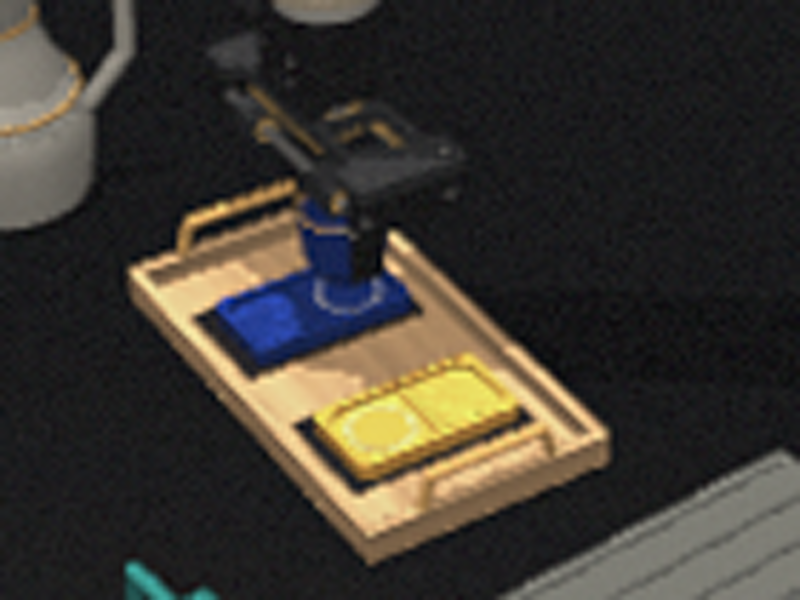

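The blue cup hangs over the ringed well (crop 345,285). I lower it until it touches.

jog_arm --motion '{"steps":[[0.002, 0, 0.004, 0, 0, 0], [0.002, 0, 0.008, 0, 0, 0], [0.002, 0, 0.011, 0, 0, 0], [0.002, 0, 0.0135, 0, 0, 0], [0.002, 0, 0.015, 0, 0, 0], [0.002, 0, 0.015, 0, 0, 0]]}'

```text
time: 18.97
position: [0.4856, -0.2595, 0.0324]
tcp_rot: [-3.139, 0.0, 3.022]
ft_force: [-0.1, 0.1, -0.8]
width: 0.0544
gripper_force: 29.9
```

```bash
python3 -c "
from h import *
go(.486,-.259,.0322,-.122+np.pi/2)"
```

```text
d [-0.0004  0.0006  0.0002] rot [-0.003  0.     0.002] q7 2.18 tcp [ 0.4856 -0.2595  0.0324]
```

jog_arm --motion '{"steps":[[0, 0, 0.0006, 0, 0, 0], [0, 0, 0.0012, 0, 0, 0], [0, 0, 0.0012, 0, 0, 0]]}'

```text
time: 19.22
position: [0.4858, -0.2597, 0.0321]
tcp_rot: [-3.139, 0.001, 3.022]
ft_force: [-1.5, 1.3, 7.5]
width: 0.0542
gripper_force: 29.8
```

Contact. Release, rise, and head for the yellow cup.

jog_arm --motion '{"steps":[[0, 0, -0.0005, 0, 0, 0], [0, 0, -0.0005, 0, 0, 0], [0, 0, -0.0005, 0, 0, 0], [0, 0, -0.0005, 0, 0, 0]]}' --jaw 0.08

```text
time: 19.55
position: [0.4856, -0.2596, 0.0319]
tcp_rot: [-3.139, 0.0, 3.022]
ft_force: [-0.3, 0.4, -0.4]
width: 0.0733
gripper_force: 0.0
```

jog_arm --motion '{"steps":[[0, 0, -0.01, 0, 0, 0], [0, 0, -0.03, 0, 0, 0], [0, 0, -0.06, 0, 0, 0], [0, 0, -0.09, 0, 0, 0], [0, 0, -0.105, 0, 0, 0], [0, 0, -0.105, 0, 0, 0]]}'

```text
time: 20.05
position: [0.4874, -0.2605, 0.141]
tcp_rot: [-3.138, 0.006, 3.021]
ft_force: [1.1, 0.2, -0.9]
width: 0.0801
gripper_force: 0.0
```

```bash
python3 -c "
from h import *
go(.452,.3365,.13,-.487)"
```

```text
d [0.1069 0.5885 0.0083] rot [-0.007  0.003 -1.204] q7 2.07 tcp [ 0.4874 -0.2605  0.141 ]
```

jog_arm --motion '{"steps":[[0.006, 0.03, 0, 0, 0, 0], [0.012, 0.065, 0, 0, 0, 0], [0.018, 0.1, 0, 0, 0, 0], [0.025, 0.135, 0, 0, 0, 0], [0.031, 0.17, 0, 0, 0, 0], [0.037, 0.205, 0, 0, 0, 0], [0.044, 0.24, 0, 0, 0, 0], [0.05, 0.275, 0, 0, 0, 0], [0.056, 0.31, 0, 0, 0, 0], [0.063, 0.345, 0, 0, 0, 0]]}' --jaw 0.087

```text
time: 20.88
position: [0.4637, 0.0924, 0.1359]
tcp_rot: [-3.139, 0.0, 3.022]
ft_force: [0.6, -0.5, -0.4]
width: 0.087
gripper_force: 0.0
```

jog_arm --motion '{"steps":[[0.006, 0.035, 0, 0, 0, 0], [0.012, 0.07, 0, 0, 0, 0], [0.019, 0.105, 0, 0, 0, 0], [0.025, 0.14, 0, 0, 0, 0], [0.031, 0.175, 0, 0, 0, 0], [0.037, 0.2, 0, 0, 0, 0], [0.042, 0.23, 0, 0, 0, 0], [0.042, 0.23, 0, 0, 0, 0], [0.042, 0.23, 0, 0, 0, 0]]}'

```text
time: 21.63
position: [0.4493, 0.3255, 0.1345]
tcp_rot: [-3.137, -0.0, 3.025]
ft_force: [-0.3, -1.4, 0.8]
width: 0.0874
gripper_force: 0.0
```

```bash
python3 -c "
from h import *
go(.452,.3365,.021,-.122+np.pi/2)"
```

```text
d [-0.0015  0.0117  0.1134] rot [-0.004 -0.     0.005] q7 0.84 tcp [0.4493 0.3255 0.1345]
```

jog_arm --motion '{"steps":[[-0.001, 0.006, 0, 0, 0, 0], [-0.002, 0.0117, 0, 0, 0, 0], [-0.002, 0.0117, 0.01, 0, 0, 0], [-0.002, 0.0117, 0.04, 0, 0, 0], [-0.002, 0.0117, 0.07, 0, 0, 0], [-0.002, 0.0117, 0.09, 0, 0, 0], [-0.002, 0.0117, 0.105, 0, 0, 0], [-0.002, 0.0117, 0.113, 0, 0, 0], [-0.002, 0.0117, 0.113, 0, 0, 0], [-0.002, 0.0117, 0.113, 0, 0, 0]]}'

```text
time: 22.47
position: [0.4537, 0.3348, 0.0222]
tcp_rot: [-3.138, 0.0, 3.021]
ft_force: [0.6, -0.4, 0.6]
width: 0.0868
gripper_force: 0.0
```

jog_arm --motion '{"steps":[[0, 0, 0, 0, 0, 0], [0, 0, 0, 0, 0, 0], [0, 0, 0, 0, 0, 0], [0, 0, 0, 0, 0, 0], [0, 0, 0, 0, 0, 0], [0, 0, 0, 0, 0, 0], [0, 0, 0, 0, 0, 0], [0, 0, 0, 0, 0, 0]]}' --jaw 0.03

```text
time: 23.13
position: [0.4536, 0.3354, 0.0224]
tcp_rot: [-3.139, 0.001, 3.022]
ft_force: [-1.1, -0.1, 4.2]
width: 0.0551
gripper_force: 29.8
```

jog_arm --motion '{"steps":[[0, 0, -0.005, 0, 0, 0], [0, 0, -0.02, 0, 0, 0], [0, 0, -0.045, 0, 0, 0], [0, 0, -0.07, 0, 0, 0], [0, 0, -0.095, 0, 0, 0], [0, 0, -0.105, 0, 0, 0], [0, 0, -0.105, 0, 0, 0]]}'

```text
time: 23.72
position: [0.4547, 0.3365, 0.1297]
tcp_rot: [3.141, 0.003, 3.022]
ft_force: [0.3, -0.0, -0.7]
width: 0.0552
gripper_force: 29.9
```

```bash
python3 -c "
from h import *
go(.553,-.137,.127,-.122+np.pi/2)"
```

```text
d [-0.1542 -0.4583  0.0028] rot [0.001 0.003 0.002] q7 0.84 tcp [0.4547 0.3365 0.1297]
```

jog_arm --motion '{"steps":[[-0.006, -0.018, 0, 0, 0, 0], [-0.017, -0.05, 0, 0, 0, 0], [-0.028, -0.083, 0, 0, 0, 0], [-0.039, -0.116, 0, 0, 0, 0], [-0.05, -0.149, 0, 0, 0, 0], [-0.061, -0.182, 0, 0, 0, 0], [-0.072, -0.215, 0, 0, 0, 0], [-0.083, -0.248, 0, 0, 0, 0], [-0.094, -0.281, 0, 0, 0, 0], [-0.105, -0.314, 0, 0, 0, 0]]}'

```text
time: 24.55
position: [0.5193, 0.0095, 0.1267]
tcp_rot: [-3.138, -0.001, 3.022]
ft_force: [1.4, 0.6, -0.5]
width: 0.0556
gripper_force: 29.9
```

jog_arm --motion '{"steps":[[-0.011, -0.033, 0, 0, 0, 0], [-0.022, -0.066, 0, 0, 0, 0], [-0.033, -0.099, 0, 0, 0, 0], [-0.042, -0.125, 0, 0, 0, 0], [-0.048, -0.14, 0, 0, 0, 0], [-0.049, -0.1443, 0, 0, 0, 0], [-0.049, -0.1443, 0, 0, 0, 0], [-0.049, -0.1443, 0, 0, 0, 0], [-0.049, -0.1443, 0, 0, 0, 0]]}'

```text
time: 25.3
position: [0.5513, -0.1362, 0.1279]
tcp_rot: [-3.139, -0.001, 3.024]
ft_force: [0.3, 0.2, -1.3]
width: 0.0549
gripper_force: 29.9
```

```bash
python3 -c "
from h import *
go(.553,-.137,.048,-.122+np.pi/2)"
```

```text
d [-0.0019 -0.0004  0.0799] rot [-0.002 -0.001  0.004] q7 1.82 tcp [ 0.5513 -0.1362  0.1279]
```

jog_arm --motion '{"steps":[[-0.001, 0, 0.01, 0, 0, 0], [-0.001, 0, 0.03, 0, 0, 0], [-0.001, 0, 0.05, 0, 0, 0], [-0.001, 0, 0.065, 0, 0, 0], [-0.001, 0, 0.075, 0, 0, 0], [-0.001, 0, 0.08, 0, 0, 0], [-0.001, 0, 0.08, 0, 0, 0], [-0.001, 0, 0.08, 0, 0, 0]]}'

```text
time: 25.97
position: [0.5528, -0.1381, 0.0488]
tcp_rot: [-3.138, 0.001, 3.022]
ft_force: [-0.2, 0.6, -1.3]
width: 0.0553
gripper_force: 29.9
```

```bash
python3 -c "
from h import *
go(.553,-.137,.0334,-.122+np.pi/2)
b,d=grab('scene','s8')
cv2.imwrite('pics/s8z.png',cv2.resize(b[100:205,160:300],(800,600),interpolation=cv2.INTER_CUBIC))"
```

```text
d [-0.      0.0012  0.0154] rot [-0.003  0.001  0.003] q7 1.89 tcp [ 0.5528 -0.1381  0.0488]
```

View pics/s8z.png

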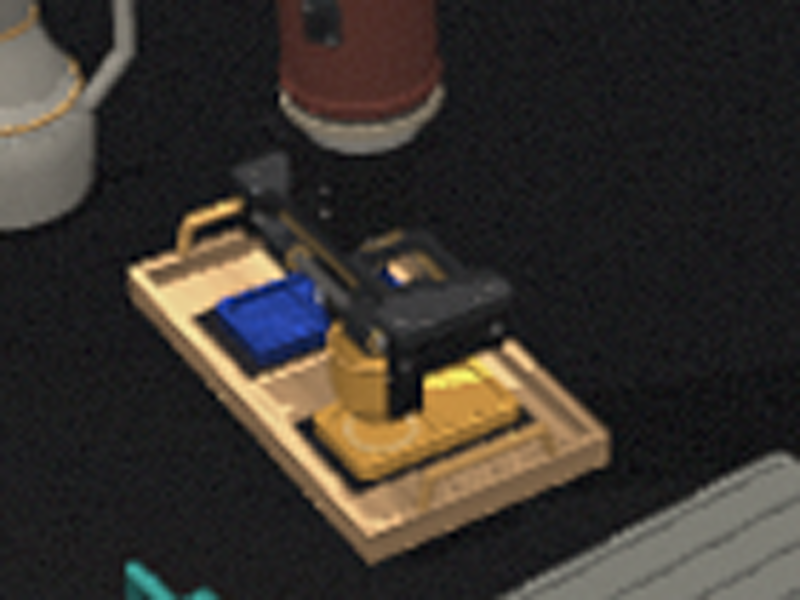

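The yellow cup is over its ringed well (crop 380,415). I lower it to contact.

jog_arm --motion '{"steps":[[0, 0.001, 0.004, 0, 0, 0], [0, 0.001, 0.008, 0, 0, 0], [0, 0.001, 0.011, 0, 0, 0], [0, 0.001, 0.0135, 0, 0, 0], [0, 0.001, 0.015, 0, 0, 0], [0, 0.001, 0.0155, 0, 0, 0], [0, 0.001, 0.0155, 0, 0, 0]]}'

```text
time: 26.6
position: [0.5527, -0.1373, 0.0334]
tcp_rot: [-3.139, 0.0, 3.022]
ft_force: [-2.7, 1.3, 5.0]
width: 0.055
gripper_force: 29.8
```

jog_arm --motion '{"steps":[[0, 0, -0.0003, 0, 0, 0], [0, 0, -0.0003, 0, 0, 0], [0, 0, -0.0003, 0, 0, 0], [0, 0, -0.0003, 0, 0, 0]]}' --jaw 0.08

```text
time: 26.93
position: [0.5527, -0.1374, 0.0333]
tcp_rot: [-3.138, 0.0, 3.022]
ft_force: [1.1, -0.5, -0.4]
width: 0.0741
gripper_force: 0.0
```

jog_arm --motion '{"steps":[[0, 0, -0.01, 0, 0, 0], [0, 0, -0.03, 0, 0, 0], [0, 0, -0.06, 0, 0, 0], [0, 0, -0.09, 0, 0, 0], [0, 0, -0.12, 0, 0, 0], [0, 0, -0.14, 0, 0, 0]]}'

```text
time: 27.43
position: [0.5534, -0.1376, 0.1769]
tcp_rot: [-3.139, 0.003, 3.021]
ft_force: [0.5, -0.7, -0.3]
width: 0.0802
gripper_force: 0.0
```

jog_arm --motion '{"steps":[[0, 0.03, 0, 0, 0, 0], [0, 0.065, 0, 0, 0, 0], [0, 0.1, 0, 0, 0, 0], [0, 0.135, 0, 0, 0, 0], [0, 0.17, 0, 0, 0, 0], [0, 0.205, 0, 0, 0, 0], [0, 0.24, 0, 0, 0, 0], [0, 0.26, 0, 0, 0, 0], [0, 0.26, 0, 0, 0, 0]]}'

```text
time: 28.18
position: [0.5835, 0.1276, 0.1728]
tcp_rot: [-3.14, 0.0, 3.029]
ft_force: [-0.0, 0.4, -0.5]
width: 0.0801
gripper_force: 0.0
```

```bash
python3 -c "
from h import *
T,_=grab('top','t9'); S,_=grab('scene','s9')
cv2.imwrite('pics/fin.png',np.hstack([cv2.resize(T[180:245,275:380],(420,260),interpolation=cv2.INTER_CUBIC),cv2.resize(S[125:195,180:270],(334,260),interpolation=cv2.INTER_CUBIC)]))"
```

```text
(no output)
```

View pics/fin.png

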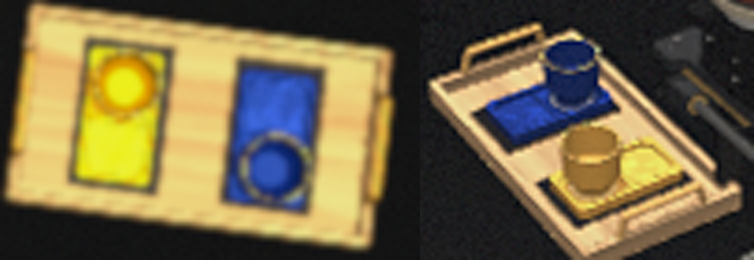

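Both cups stand in their ringed wells: top rim centres near (343.2,221) for blue and (305.5,200.5) for yellow. I check those numerically against the ring positions.

```bash
python3 -c "
from h import *
for t in((343.2,221),(305.5,200.5)): print(cast('top',t,.066)[0,:2])
T=cv2.imread('pics/t9.png')
for c in blobs(T,'red'):
  if cv2.boundingRect(c)[1]>165: print(rect('top',c,.017))
for r in pads('top',T): print(r)"
```

```text
[ 0.48636708 -0.25481912]
[ 0.55268465 -0.13104922]
(array([-0.0150299 , -0.01206621], dtype=float32), [np.float32(0.03523968), np.float32(0.13634327)], np.float32(0.8569671))
(array([0.04242872, 0.07450695], dtype=float32), [np.float32(0.18903373), np.float32(0.38000143)], np.float32(-1.5539465))
(array([ 0.51332724, -0.26238444], dtype=float32), [np.float32(0.07869817), np.float32(0.12857278)], np.float32(-0.12468088))
(array([ 0.53090304, -0.13453707], dtype=float32), [np.float32(0.075294286), np.float32(0.12470566)], np.float32(-0.11896503))
```

```bash
python3 -c "
from rig import ctrl
print(ctrl.hand_in())"
```

```text
the job is handed in; nothing more can be done
None
```

I handed the job in at about 28 s, with no verdict printed: both saucers are square on their pads, each matching cup stands within about 3 mm of its ring by the last top view, and nothing else was touched.

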